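# Weigh the crucible standing behind the sample containers

## Robot

A 6-joint arm with a two-finger parallel gripper is mounted at the origin on the work surface. World frame = base frame: x ahead of the robot, y to its left, z up, the work surface at z = 0. Lengths are in m, angles in rad, forces in N, time in s.
With the tool pointing down it reaches from about 0.35 to 0.8 m from the base axis. Payload 7.3 kg.
Tool frame: the origin (TCP) lies on the centre line of the jaws, within the pads' length; the fingertips stand 19 mm ahead of it and the grasp point (between the pads) is the TCP (bot.tcp_to_tips is the distance from the TCP to the fingertips, in m); z points along the fingers, y is the line along which they close (so a half turn about z gives the same grasp; the last joint's range is limited). The gripper opens to 85 mm and grips with 20 to 120 N. Pads are 22 mm wide; open, the fingers measure 114 mm over their backs; the gripper's body (76 mm by 85 mm) begins 54 mm behind the grasp point. The pads swing forward as they close: fully open they stand 13 mm farther back than shut.
Start: joints at [1.097, 0.342, 1.524, -0, 1.275, -0.146], TCP at [0.169, 0.497, 0.25] pointing down, gripper open.
Joint ranges: [-2.53, 2.53], [-0.77, 2.02], [0.04, 2.7], [-1, 4.14], [0.28, 2.66], [-3.11, 3.11]. Speed limits (rad/s): [2.57, 2.57, 3.14, 3.14, 3.14, 3.14].

## Interface

Orientations are given as [roll, pitch, yaw] about the fixed x, y, z axes, in that order (R = Rz(yaw) Ry(pitch) Rx(roll)).
In Python, from rig import bot gives the robot as it stands.
- The arm moves only by the shell command python3 -m handwheel 'ROWS' [FORCE]. ROWS is JSON, a list of rows, each a list of 3 entries, a list of its own where there are three numbers: the shift along the tool's x, y, z in m, then the turn, a rotation vector about the tool's x, y, z in rad, then the opening, from 0 (shut) to 1 (fully open). A call has 1 to 20 rows; each row is the pose to reach, as a shift and turn from the pose commanded when the call began, along the tool's axes at that moment; what a row does not reach only later rows make up. A row lasts 1/8 s, in which the tool goes at most 62.5 mm and 10.7 degrees, less where a joint would pass 70% of its speed; a pose out of reach is approached as far as the arm can. A call with a gripper value outside its range is refused whole. The fingers move at their own pace and stop on an object; FORCE is the grip in N (left out, the last holds). Time passes only in rows, so rows that repeat a pose let the fingers close. It gives the time, the measured TCP pose, the force, the opening and the grip force at its end, in the units of the state.
- bot.read_state(): the state, without advancing time (a new reading comes with each control period).
- bot.read_camera(name): name is "side" or "top" or "wrist"; returns a dict with "img" (384x512x3 uint8, blue, green, red), "fx", "fy", "cx", "cy" (pixels), "k1" (the pictures are not rectified: a ray, as slopes to the right and down, at radius r is drawn at 1 + k1 r^2 times it, then the intrinsics apply), "R" (3x3) and "t" (3): a world point X has camera coordinates R X + t. Camera axes: x right, y down, z forward; pixel columns grow to the right and rows downward; lengths in m; the calibration is good to about 2 mm. A picture is of the moment at which its call begins. There is no depth.
- bot.finish_job(): hands the job in; it is judged then, once.
Trained networks look in a picture, given as the dict that the camera call returned (one of the last four; its "shot" number tells which), for a name from the list of things; names that differ only in an ending like _2 or _b are one class to them, and where a whole thing is asked for, a point or a joint stands for the part that bears it (a point fixed in the world has none). Each returns a list of dicts, best first, with "p" (0 to 1); they miss things now and then, are a little off and sometimes report something else, mostly with a low value. They report only what shows in the picture. A call takes as long as a camera call. They do not tell look-alikes from the thing itself.
- bot.spot_in(picture, label): "rect" ([left, top, right, bottom] in pixels, round what is visible of it).
The state is a dict: "time": time; "qpos": joint angles; "qvel": joint speeds; "tau": joint torques, N m; "position": TCP position; "ee_rot": TCP orientation; "contact_force": force on the tool from outside, world axes, zero at the start; "moment": the same for the moment, N m; "width": finger opening in m; "grasp_force": force on a finger pad.
Only numpy, scipy, OpenCV 4.12 (cv2) and the standard library are available. Lean on these libraries where they do the work, as an engineer would, in place of code of your own. Each camera call takes 0.05 s, during which the arm holds its last target. There are 200 camera calls.

## Task

Fetch the crucible that stands in the steel tray behind three taller sample containers (jar, tin, bottle): first stand all three containers on the white tile, then set the crucible in the middle of the balance pan, and then put each container back in the tray where it stood at the start. Keep containers and crucible upright all the time, and leave the spatula on the tile and the two spare crucibles on the bench where they are.

Things in the scene. Friction and masses are not known exactly. Their poses are not given: they have to be found in the camera images.
- crucible_mid (a point): Centre, half-way up, of the wanted crucible: loose open white porcelain cup, 46 mm across the rim, narrower at the foot, 36 mm high, 60 g, mouth up (z). It stands in the tray about 10 mm from the back (+x) wall, hardly higher than the walls, containers close on its left, right and front: to be gripped on its left and right (tray's y) once they are gone.
- jar_mid (a point): Centre, half-way up, of a round jar, 80 mm high: brown body 46 mm in diameter up to 50 mm, short neck, black cap 45 mm in diameter from 56 to 80 mm above its foot. Loose, upright, in the tray, about 160 g; z points up.
- tin_mid (a point): Centre, half-way up, of a square aluminium tin, 77 mm high, 40 mm square, its lid (63 to 77 mm above its foot) 42 mm square; faces along its x and y. Loose, upright, in the tray, about 140 g; z points up.
- flask_mid (a point): Centre, half-way up, of a slim white porcelain bottle, 100 mm high: cylinder 36 mm in diameter up to 82 mm above its foot, with a stopper knob 18 mm in diameter on top. Loose, upright, in the tray, about 130 g; z points up.
- tray: Fixed open steel tray, 134 mm (its x) by 186 mm (its y) outside, 36 mm high, walls and floor 3 mm thick. Origin: centre of its underside; the upper side of its floor is 3 mm above it; z up. Its three containers stand about 56 mm left and 56 mm right of the crucible and 58 mm in front (-x) of it; which stands where varies.
- tile: Fixed white glazed tile, the side area for the containers: 150 mm (its x) by 220 mm (its y), 8 mm thick. Origin: centre of its underside, top 8 mm above it; z up. The spatula lies along its back (+x) edge.
- pan (a point): Centre of the top face of the round steel pan of the balance (pan 115 mm in diameter, small dark disc of 20 mm marking its centre), 75 mm above the bench. The white balance is fixed, 240 by 190 mm, its keypad (67 mm high) on the -x side; z up.
- spatula_mid (a point): Centre of a loose flat steel spatula, 160 mm long, 4 mm thick, lying along the tile's y on the tile's back (+x) part, 55 mm from the tile's centre. Bystander: leave alone.
- spare1_mid (a point): Centre of a taller spare crucible, 40 mm in diameter, 55 mm high, loose on the bench beyond the tray, tile and balance, on the left (+y). Bystander: leave alone.
- spare2_mid (a point): Centre of the other spare crucible, same size, on the bench beyond, on the right (-y). Bystander: leave alone.
There are look-alikes about, which are no part of the job. Leave any green or red look-alike of the part that bears jar_mid alone.

How it is judged:
By the outcome, as a careful person would: the job done as asked, in the order asked, and still so for the second after the job is handed in, with the robot touching nothing.
It also fails if it takes over 144 s, if anything falls off the work surface, if the arm or the gripper's body presses on something with over 40 N, if the wrist force passes 120 N, or if a joint passes its speed limit or range.

## Working session

There is one attempt and no reset: what is moved stays moved. The work goes in short steps, Python scripts to look and compute and a shell command to move; the robot and the scene stay as the last step left them, time stands still between calls to the robot, and variables do not carry over. Pictures are saved under pics/ and viewed, at most 14 in all, crops included, and the job is handed in when it is done.

```bash
mkdir -p pics
cat > h.py <<'E'
from rig import bot
import numpy as np, cv2
from scipy.spatial.transform import Rotation as Rn
def K(c): return np.array([[c["fx"],0,c["cx"]],[0,c["fy"],c["cy"]],[0,0,1.]])
def ray(c,uv):
    d=np.array([c["k1"],0,0,0,0.])
    n=cv2.undistortPoints(np.array([[uv]],float),K(c),d)[0,0]
    R=np.array(c["R"]);t=np.array(c["t"])
    return -R.T@t, R.T@np.array([n[0],n[1],1])
def onz(c,uv,z):
    o,v=ray(c,uv); return o+v*(z-o[2])/v[2]
def proj(c,X):
    R=np.array(c["R"]);t=np.array(c["t"])
    p,_=cv2.projectPoints(np.array(X,float).reshape(-1,1,3),cv2.Rodrigues(R)[0],t,K(c),np.array([c["k1"],0,0,0,0.]))
    return p[:,0]
E
python3 - <<'E'
from h import *
np.set_printoptions(precision=3,suppress=True)
s=bot.read_state();print(s)
for n in("top","side","wrist"):
    c=bot.read_camera(n);cv2.imwrite(f"pics/{n}0.png",c["img"]);print(n,-np.array(c["R"]).T@c["t"],c["fx"],c["k1"])
    if n!="wrist":
        for l in["crucible_mid","jar_mid","tin_mid","flask_mid","tray","tile","pan","spatula_mid","spare1_mid"]:
            print(l,[(np.round(d["rect"]).tolist(),round(d["p"],2)) for d in bot.spot_in(c,l)[:4]])
E
```

```text
{'time': 0.0, 'qpos': array([ 1.097,  0.343,  1.525,  0.   ,  1.275, -0.146]), 'qvel': array([ 0.   , -0.001,  0.   ,  0.001, -0.001, -0.   ]), 'tau': array([  0.002, -43.37 , -24.601,  -0.   ,   0.008,   0.   ]), 'position': array([0.169, 0.497, 0.25 ]), 'ee_rot': array([-3.14 , -0.   ,  2.814]), 'contact_force': array([ 0.268, -0.439, -0.395]), 'moment': array([0.012, 0.009, 0.015]), 'grasp_force': 0.0, 'width': 0.08559138776676534}
top [0.446 0.005 0.884] 366.12337588628617 -0.04516905008578814
crucible_mid [([374.0, 231.0, 406.0, 250.0], 0.61), ([374.0, 201.0, 397.0, 223.0], 0.56)]
jar_mid [([346.0, 159.0, 376.0, 179.0], 0.96), ([384.0, 156.0, 411.0, 177.0], 0.95), ([350.0, 205.0, 375.0, 229.0], 0.73), ([307.0, 158.0, 329.0, 182.0], 0.59)]
tin_mid [([375.0, 227.0, 405.0, 250.0], 0.63)]
flask_mid [([400.0, 202.0, 426.0, 222.0], 0.56)]
tray [([345.0, 192.0, 427.0, 254.0], 0.69)]
tile [([218.0, 212.0, 310.0, 280.0], 0.89)]
pan [([78.0, 182.0, 185.0, 302.0], 0.96)]
spatula_mid [([236.0, 216.0, 300.0, 231.0], 0.94)]
spare1_mid [([182.0, 126.0, 201.0, 143.0], 0.8)]
side [ 0.011 -0.562  0.67 ] 366.66799065264155 -0.06688989377974289
crucible_mid [([326.0, 264.0, 345.0, 282.0], 0.53)]
jar_mid [([330.0, 218.0, 352.0, 254.0], 0.97), ([360.0, 232.0, 384.0, 266.0], 0.78), ([303.0, 232.0, 325.0, 268.0], 0.73), ([294.0, 201.0, 315.0, 232.0], 0.73)]
tin_mid [([308.0, 261.0, 336.0, 297.0], 0.77)]
flask_mid [([346.0, 257.0, 365.0, 295.0], 0.97)]
tray [([277.0, 246.0, 380.0, 324.0], 0.89), ([118.0, 154.0, 212.0, 216.0], 0.27)]
tile [([181.0, 206.0, 276.0, 278.0], 0.88)]
pan [([120.0, 152.0, 209.0, 216.0], 0.95)]
spatula_mid [([225.0, 210.0, 264.0, 242.0], 0.6)]
spare1_mid [([247.0, 151.0, 261.0, 173.0], 0.53)]
wrist [0.101 0.52  0.374] 282.378219141635 -0.017866130817151087
```

Run:
```python
from h import *
a=cv2.imread("pics/top0.png")[110:310,70:450];b=cv2.imread("pics/side0.png")[140:335,110:390]
cv2.imwrite("pics/top1.png",cv2.resize(a,None,fx=2.1,fy=2.1,interpolation=cv2.INTER_CUBIC))
cv2.imwrite("pics/side1.png",cv2.resize(b,None,fx=2.8,fy=2.8,interpolation=cv2.INTER_CUBIC))
```

```text
(no output)
```

View pics/top1.png

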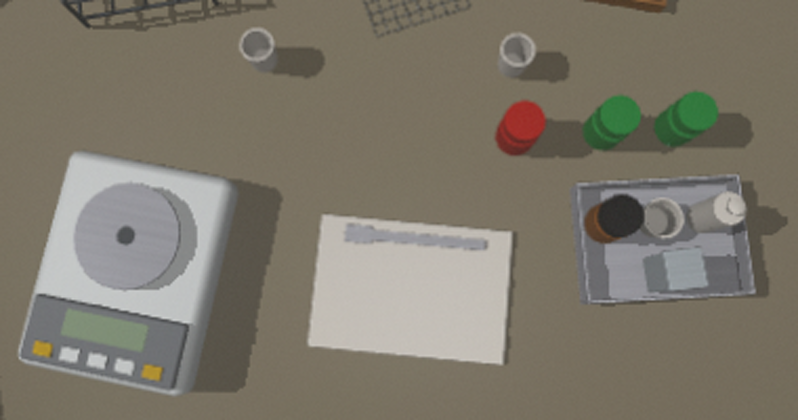

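View pics/side1.png

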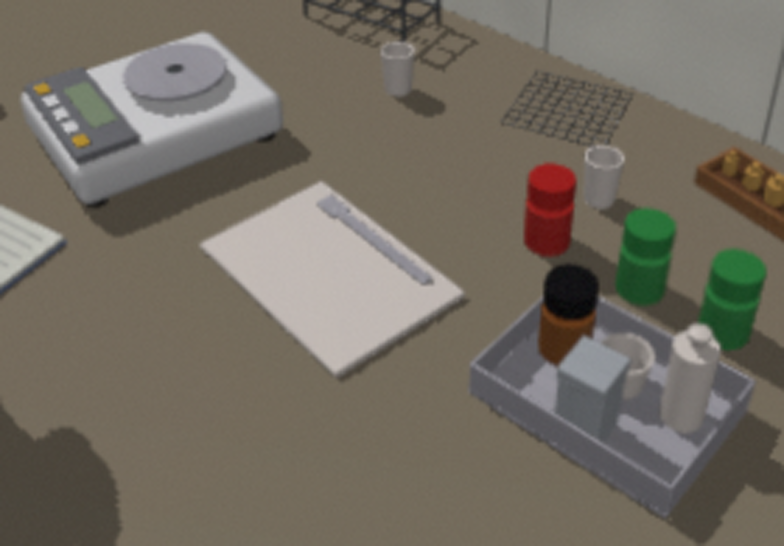

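Top picture: the brown, black-capped jar in the tray is at full-image (363,215) and the crucible at (386,213). The bottle is at (414,211) and the tin at (395,238). The candidates for "jar" are red (318,170), green (361,168), green (397,166) and brown in the tray (363,215); I choose the brown one. The spares stand at (193,133) and (316,135), clear of the tray.

Run:
```python
from h import *
np.set_printoptions(precision=4,suppress=True)
c=bot.read_camera("top"); f=lambda u,v,z:onz(c,(70+u/2.1,110+v/2.1),z)[:2]
rim=[f(575,182,.036),f(740,175,.036),f(754,294,.036),f(583,303,.036)]
print("tray",np.array(rim),np.mean(rim,0))
ti=[f(322,215,.008),f(512,232,.008),f(504,364,.008),f(308,345,.008)]
print("tile",np.array(ti),np.mean(ti,0))
print("pan",f(126,236,.075)); print("jarcap",f(620,216,.083)); print("cruc rim",f(664,217,.039)); print("tinlid",f(685,270,.080)); print("knob",f(733,207,.10))
w=bot.read_camera("wrist")
s=bot.read_state();Rt=Rn.from_euler("xyz",s["ee_rot"]).as_matrix()
print(Rt, np.array(w["R"])@Rt, Rt.T@(-np.array(w["R"]).T@w["t"]-s["position"]))
```

```text
tray [[ 0.5931 -0.2035]
 [ 0.5968 -0.3918]
 [ 0.4634 -0.3937]
 [ 0.4589 -0.2036]] [ 0.5281 -0.2982]
tile [[ 0.5661  0.083 ]
 [ 0.5415 -0.1343]
 [ 0.3944 -0.1181]
 [ 0.42    0.0997]] [ 0.4805 -0.0174]
pan [0.5389 0.2859]
jarcap [ 0.5475 -0.2372]
cruc rim [ 0.5508 -0.2996]
tinlid [ 0.4894 -0.3023]
knob [ 0.5519 -0.3509]
[[-0.9468  0.322   0.0001]
 [ 0.322   0.9468  0.0001]
 [-0.      0.0001 -1.    ]] [[ 0.0012  1.      0.0009]
 [-0.9591  0.0014 -0.2829]
 [-0.2829 -0.0006  0.9591]] [ 0.0721 -0.     -0.1239]
```

```bash
cat >> h.py <<'E'
def rows(*targets,yaw=np.pi+0.018):
    s=bot.read_state();R=Rn.from_euler("xyz",s["ee_rot"])
    t=(R.inv()*Rn.from_euler("xyz",[np.pi,0,yaw])).as_rotvec()
    for X in targets: print(np.round(R.inv().apply(np.array(X)-s["position"]),4),np.round(t,4))
E
python3 - <<'E'
from h import *
rows((.45,.2,.28),(.52,-.29,.28))
E
```

```text
[-0.3616 -0.1908 -0.0297] [ 1.000e-04  1.000e-04 -3.458e-01]
[-0.5857 -0.6322 -0.0297] [ 1.000e-04  1.000e-04 -3.458e-01]
```

```bash
P='[[-0.362,-0.191,-0.03],[0,0,-0.346],1]'; python3 -m handwheel '[[[-0.362,-0.191,-0.03],[0,0,-0.346],1],[[-0.362,-0.191,-0.03],[0,0,-0.346],1],[[-0.362,-0.191,-0.03],[0,0,-0.346],1],[[-0.362,-0.191,-0.03],[0,0,-0.346],1],[[-0.362,-0.191,-0.03],[0,0,-0.346],1],[[-0.362,-0.191,-0.03],[0,0,-0.346],1],[[-0.586,-0.632,-0.03],[0,0,-0.346],1],[[-0.586,-0.632,-0.03],[0,0,-0.346],1],[[-0.586,-0.632,-0.03],[0,0,-0.346],1],[[-0.586,-0.632,-0.03],[0,0,-0.346],1],[[-0.586,-0.632,-0.03],[0,0,-0.346],1],[[-0.586,-0.632,-0.03],[0,0,-0.346],1],[[-0.586,-0.632,-0.03],[0,0,-0.346],1],[[-0.586,-0.632,-0.03],[0,0,-0.346],1],[[-0.586,-0.632,-0.03],[0,0,-0.346],1],[[-0.586,-0.632,-0.03],[0,0,-0.346],1],[[-0.586,-0.632,-0.03],[0,0,-0.346],1],[[-0.586,-0.632,-0.03],[0,0,-0.346],1],[[-0.586,-0.632,-0.03],[0,0,-0.346],1]]'
python3 - <<'E'
from h import *
s=bot.read_state();print(s["position"],s["ee_rot"],s["qpos"])
c=bot.read_camera("wrist");np.save("w1.npy",c,allow_pickle=True)
cv2.imwrite("pics/w1.png",cv2.resize(c["img"],None,fx=1.5,fy=1.5,interpolation=cv2.INTER_CUBIC))
E
```

```text
time: 3.52
position: [0.5205, -0.2889, 0.2807]
ee_rot: [-3.141, 0.0, -3.122]
contact_force: [0.0, 1.2, -0.4]
width: 0.0855
grasp_force: 0.0
[ 0.52048308 -0.28893623  0.28073074] [-3.14143458e+00  4.73831697e-04 -3.12204318e+00] [-6.35548141e-01  4.53641291e-01  1.26706354e+00  1.65188941e-04
  1.42041578e+00 -2.22591861e+00]
```

View pics/w1.png

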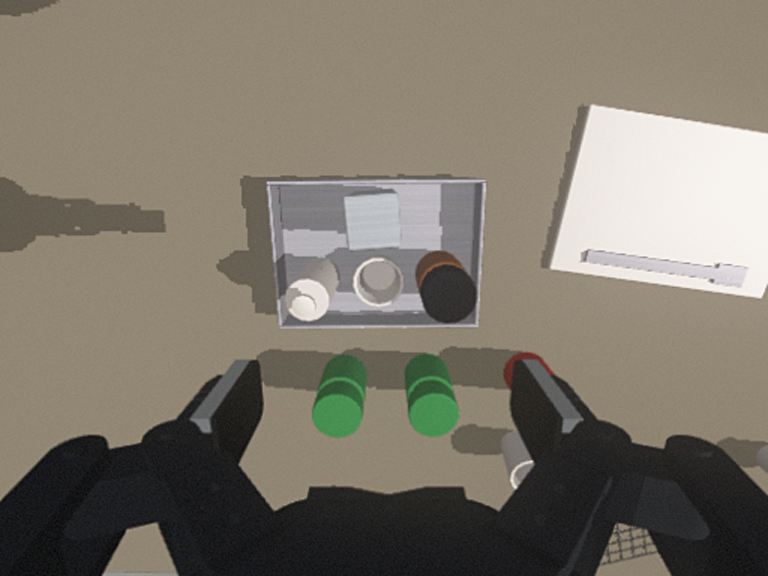

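The wrist picture shows the tray at (267..486, 181..327), with brown jar (447,290), crucible (378,281), bottle (305,300) and tin (373,221). The green jars are outside, behind the back wall at (340,400) and (432,400). Next I'll take the close crop to check my choice.

Run:
```python
from h import *
c=np.load("w1.npy",allow_pickle=True).item()
cv2.imwrite("pics/w2.png",cv2.resize(c["img"][112:292,170:330],None,fx=3.3,fy=3.3,interpolation=cv2.INTER_CUBIC))
```

```text
(no output)
```

View pics/w2.png

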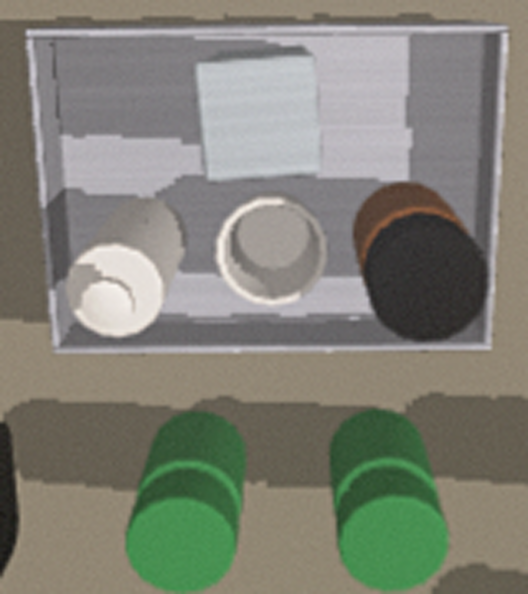

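The close crop confirms brown body and black cap inside the tray at (425,278), bottle knob (106,298), crucible rim (271,250) and tin lid centre (259,118). The two green ones are outside the tray.

Run:
```python
from h import *
np.set_printoptions(precision=4,suppress=True)
c=np.load("w1.npy",allow_pickle=True).item()
f=lambda u,v,z:onz(c,(170+(u+.5)/3.3-.5,112+(v+.5)/3.3-.5),z)[:2]
rim=np.array([f(28,30,.036),f(508,27,.036),f(491,350,.036),f(53,350,.036)])
ctr=rim.mean(0);print("tray",rim,ctr)
e=rim[1]-rim[0]+rim[2]-rim[3];print("yaw from y",np.degrees(-np.arctan2(e[0],e[1])))
e=rim[2]-rim[1]+rim[3]-rim[0];print("yaw from x",np.degrees(np.arctan2(e[1],e[0])))
print("jar",f(425,278,.083),"cru",f(271,250,.039),"knob",f(106,298,.103),"flask shoulder",f(116,290,.085))
t=np.array([f(197,63,.08),f(313,54,.08),f(318,174,.08),f(207,181,.08)]);print("tin",t,t.mean(0))
e=t[1]-t[0]+t[2]-t[3];print("tinyaw",np.degrees(-np.arctan2(e[0],e[1])))
e=t[2]-t[1]+t[3]-t[0];print("tinyaw",np.degrees(np.arctan2(e[1],e[0])))
print("green",f(182,543,.08),f(392,543,.08))
print(bot.tcp_to_tips)
```

```text
tray [[ 0.4646 -0.3908]
 [ 0.4597 -0.2063]
 [ 0.5925 -0.2021]
 [ 0.5964 -0.3878]] [ 0.5283 -0.2968]
yaw from y 1.3671304327950016
yaw from x 1.5774481027634215
jar [ 0.5468 -0.2395] cru [ 0.5496 -0.296 ] knob [ 0.5501 -0.351 ] flask shoulder [ 0.553  -0.3509]
tin [[ 0.4725 -0.3216]
 [ 0.4687 -0.2821]
 [ 0.5101 -0.2792]
 [ 0.5134 -0.3184]] [ 0.4912 -0.3003]
tinyaw 5.185671335472283
tinyaw 4.296999960011177
green [ 0.6603 -0.329 ] [ 0.6585 -0.2452]
0.019
```

```bash
python3 -m handwheel '[[[-0.0275,0.05,0.04],[0,0,0],0.8],[[-0.0275,0.05,0.08],[0,0,0],0.8],[[-0.0275,0.05,0.11],[0,0,0],0.8],[[-0.0275,0.05,0.14],[0,0,0],0.8],[[-0.0275,0.05,0.165],[0,0,0],0.8],[[-0.0275,0.05,0.185],[0,0,0],0.8],[[-0.0275,0.05,0.2],[0,0,0],0.8],[[-0.0275,0.05,0.21],[0,0,0],0.8],[[-0.0275,0.05,0.21],[0,0,0],0.8],[[-0.0275,0.05,0.21],[0,0,0],0.8],[[-0.0275,0.05,0.21],[0,0,0],0.7],[[-0.0275,0.05,0.21],[0,0,0],0.6],[[-0.0275,0.05,0.21],[0,0,0],0.5],[[-0.0275,0.05,0.21],[0,0,0],0.4],[[-0.0275,0.05,0.21],[0,0,0],0],[[-0.0275,0.05,0.21],[0,0,0],0],[[-0.0275,0.05,0.21],[0,0,0],0],[[-0.0275,0.05,0.21],[0,0,0],0]]' 40
python3 - <<'E'
from h import *
print("tile");rows((.53,-.2,.21),(.4524,-.0888,.21),(.4524,-.0888,.0765),yaw=np.pi+.0196)
c=bot.read_camera("side");cv2.imwrite("pics/s2.png",cv2.resize(c["img"][140:335,230:430],None,fx=3,fy=3))
E
```

```text
time: 5.82
position: [0.5472, -0.2394, 0.0708]
ee_rot: [-3.141, 0.001, -3.123]
contact_force: [0.1, 1.9, 6.3]
width: 0.044
grasp_force: 40.8
tile
[ 0.0164  0.0397 -0.1392] [-0.0002  0.0008 -0.0014]
[ 0.0919  0.1523 -0.1393] [-0.0002  0.0008 -0.0014]
[ 0.092   0.1524 -0.0058] [-0.0002  0.0008 -0.0014]
```

View pics/s2.png

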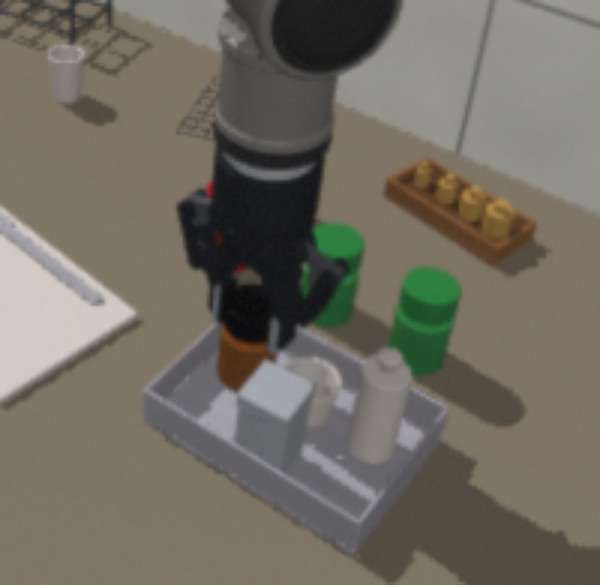

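Jar gripped by its cap at (245,330), with the others undisturbed. Carrying it to the tile's right end.

```bash
python3 -m handwheel '[[[0,0,-0.015],[0,0,0],0],[[0,0,-0.045],[0,0,0],0],[[0,0,-0.085],[0,0,0],0],[[0,0,-0.12],[0,0,0],0],[[0.01,0.02,-0.14],[0,0,0],0],[[0.03,0.05,-0.14],[0,0,0],0],[[0.052,0.085,-0.14],[0,0,0],0],[[0.072,0.12,-0.14],[0,0,0],0],[[0.087,0.145,-0.13],[0,0,0],0],[[0.092,0.152,-0.11],[0,0,0],0],[[0.092,0.152,-0.075],[0,0,0],0],[[0.092,0.152,-0.045],[0,0,0],0],[[0.092,0.152,-0.025],[0,0,0],0],[[0.092,0.152,-0.013],[0,0,0],0],[[0.092,0.152,-0.0075],[0,0,0],0],[[0.092,0.152,-0.0055],[0,0,0],0],[[0.092,0.152,-0.0055],[0,0,0],0],[[0.092,0.152,-0.0055],[0,0,0],0],[[0.092,0.152,-0.0055],[0,0,0],0]]'
python3 - <<'E'
from h import *
rows((.4524,-.0888,.21),(.5515,-.351,.21),(.5515,-.351,.065),yaw=np.pi+.0196)
E
```

```text
time: 8.25
position: [0.4524, -0.0892, 0.0761]
ee_rot: [-3.141, 0.001, -3.123]
contact_force: [0.3, -0.6, -1.4]
width: 0.0439
grasp_force: 41.4
[-1.000e-04  4.000e-04 -1.339e-01] [-0.0002  0.0007 -0.0014]
[-0.0945 -0.2636 -0.1338] [-0.0002  0.0007 -0.0014]
[-0.0943 -0.2636  0.0112] [-0.0002  0.0007 -0.0014]
```

```bash
python3 -m handwheel '[[[0,0,0],[0,0,0],0.58],[[0,0,0],[0,0,0],0.62],[[0,0,0],[0,0,0],0.65],[[0,0,0],[0,0,0],0.65],[[0,0,-0.03],[0,0,0],0.65],[[0,0,-0.08],[0,0,0],0.65],[[-0.01,-0.03,-0.13],[0,0,0],0.65],[[-0.03,-0.08,-0.134],[0,0,0],0.65],[[-0.05,-0.14,-0.134],[0,0,0],0.65],[[-0.07,-0.195,-0.134],[0,0,0],0.65],[[-0.088,-0.245,-0.134],[0,0,0],0.65],[[-0.0945,-0.2635,-0.12],[0,0,0],0.65],[[-0.0945,-0.2635,-0.08],[0,0,0],0.65],[[-0.0945,-0.2635,-0.045],[0,0,0],0.65],[[-0.0945,-0.2635,-0.02],[0,0,0],0.65],[[-0.0945,-0.2635,0],[0,0,0],0.65],[[-0.0945,-0.2635,0.011],[0,0,0],0.65],[[-0.0945,-0.2635,0.011],[0,0,0],0.65],[[-0.0945,-0.2635,0.011],[0,0,0],0.65]]'
python3 - <<'E'
from h import *
c=bot.read_camera("side");a=cv2.resize(c["img"][180:330,200:400],None,fx=2,fy=2)
d=bot.read_camera("wrist");b=cv2.resize(d["img"],(400,300))
cv2.imwrite("pics/s3.png",np.hstack([a,b]))
E
```

```text
time: 10.62
position: [0.5519, -0.3512, 0.0657]
ee_rot: [-3.141, 0.001, -3.123]
contact_force: [-0.2, -0.6, 1.4]
width: 0.0556
grasp_force: 0.0
```

View pics/s3.png

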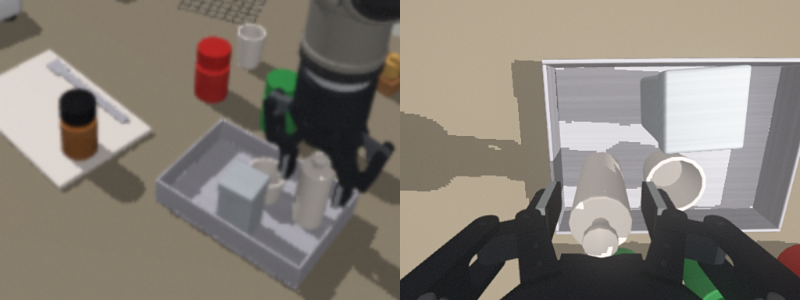

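The jar stands upright on the tile at left (78,125), and the bottle is centred between the open fingers at (600,200).

```bash
python3 -m handwheel '[[[0,0,0],[0,0,0],0.5],[[0,0,0],[0,0,0],0.4],[[0,0,0],[0,0,0],0],[[0,0,0],[0,0,0],0],[[0,0,0],[0,0,0],0],[[0,0,0],[0,0,0],0],[[0,0,-0.015],[0,0,0],0],[[0,0,-0.045],[0,0,0],0],[[0,0,-0.085],[0,0,0],0],[[0,0,-0.12],[0,0,0],0],[[0.005,0.02,-0.145],[0,0,0],0],[[0.015,0.06,-0.15],[0,0,0],0],[[0.028,0.11,-0.15],[0,0,0],0],[[0.04,0.16,-0.15],[0,0,0],0],[[0.053,0.21,-0.15],[0,0,0],0],[[0.065,0.26,-0.15],[0,0,0],0],[[0.077,0.305,-0.15],[0,0,0],0],[[0.083,0.33,-0.15],[0,0,0],0],[[0.085,0.338,-0.15],[0,0,0],0]]' 40
python3 -m handwheel '[[[0,0,0.02],[0,0,0],0],[[0,0,0.055],[0,0,0],0],[[0,0,0.09],[0,0,0],0],[[0,0,0.115],[0,0,0],0],[[0,0,0.131],[0,0,0],0],[[0,0,0.14],[0,0,0],0],[[0,0,0.1445],[0,0,0],0],[[0,0,0.1445],[0,0,0],0],[[0,0,0.1445],[0,0,0],0],[[0,0,0.1445],[0,0,0],0.5],[[0,0,0.1445],[0,0,0],0.55],[[0,0,0.1445],[0,0,0],0.6],[[0,0,0.1445],[0,0,0],0.6],[[0,0,0.11],[0,0,0],0.6],[[0,0,0.06],[0,0,0],0.6],[[0,0,0.01],[0,0,0],0.6],[[0,0,0],[0,0,0],0.65],[[0,0,0],[0,0,0],0.65]]'
python3 - <<'E'
from h import *
rows((.491,-.301,.21),(.491,-.301,.071),yaw=np.pi+.08)
c=bot.read_camera("side");a=cv2.resize(c["img"][180:330,180:380],None,fx=2,fy=2)
d=bot.read_camera("top");b=cv2.resize(d["img"][180:300,220:430],(525,300))[:,:400]
cv2.imwrite("pics/s4.png",np.hstack([a,b]))
E
```

```text
time: 13.1
position: [0.4599, -0.0133, 0.2154]
ee_rot: [-3.142, 0.001, -3.121]
contact_force: [-0.4, 0.3, -0.7]
width: 0.0353
grasp_force: 40.1
time: 15.35
position: [0.4603, -0.0145, 0.2148]
ee_rot: [-3.142, 0.001, -3.123]
contact_force: [-0.1, 0.4, -0.8]
width: 0.0554
grasp_force: 0.0
[-0.0255 -0.287   0.0049] [-0.0001  0.0008 -0.0618]
[-0.0254 -0.287   0.1439] [-0.0001  0.0008 -0.0618]
```

View pics/s4.png

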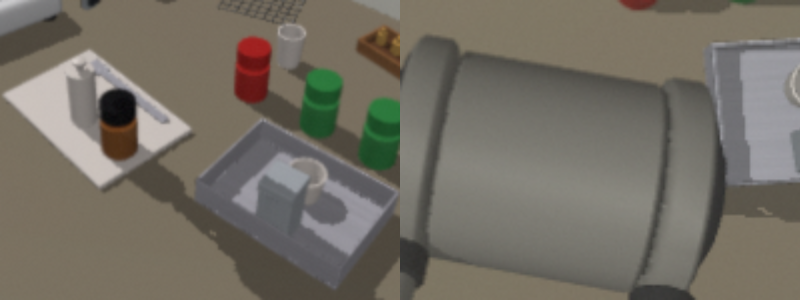

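The jar (118,125) and bottle (82,95) stand on the tile; only the tin and crucible remain in the tray. Now the tin.

```bash
python3 -m handwheel '[[[-0.005,-0.04,0],[0,0,-0.062],0.65],[[-0.01,-0.095,0],[0,0,-0.062],0.65],[[-0.014,-0.15,0],[0,0,-0.062],0.65],[[-0.018,-0.205,0],[0,0,-0.062],0.65],[[-0.022,-0.255,0],[0,0,-0.062],0.65],[[-0.0255,-0.282,0.005],[0,0,-0.062],0.65],[[-0.0255,-0.287,0.03],[0,0,-0.062],0.65],[[-0.0255,-0.287,0.065],[0,0,-0.062],0.65],[[-0.0255,-0.287,0.1],[0,0,-0.062],0.65],[[-0.0255,-0.287,0.125],[0,0,-0.062],0.65],[[-0.0255,-0.287,0.14],[0,0,-0.062],0.65],[[-0.0255,-0.287,0.144],[0,0,-0.062],0.65],[[-0.0255,-0.287,0.144],[0,0,-0.062],0.65],[[-0.0255,-0.287,0.144],[0,0,-0.062],0.55],[[-0.0255,-0.287,0.144],[0,0,-0.062],0.45],[[-0.0255,-0.287,0.144],[0,0,-0.062],0],[[-0.0255,-0.287,0.144],[0,0,-0.062],0],[[-0.0255,-0.287,0.144],[0,0,-0.062],0],[[-0.0255,-0.287,0.144],[0,0,-0.062],0]]' 40
python3 - <<'E'
from h import *
s=bot.read_state()
rows((.4689,.0584,.2),(.4689,.0584,s["position"][2]+.0055),yaw=s["ee_rot"][2])
E
```

```text
time: 17.82
position: [0.4915, -0.3013, 0.0719]
ee_rot: [-3.14, 0.001, -3.061]
contact_force: [-1.1, 1.3, 6.0]
width: 0.0414
grasp_force: 40.9
[-0.0065  0.3602 -0.1286] [-0.0013  0.0015 -0.    ]
[-0.0063  0.3603 -0.006 ] [-0.0013  0.0015 -0.    ]
```

```bash
python3 -m handwheel '[[[0,0,-0.015],[0,0,0],0],[[0,0,-0.045],[0,0,0],0],[[0,0,-0.085],[0,0,0],0],[[0,0,-0.12],[0,0,0],0],[[0,0.02,-0.145],[0,0,0],0],[[-0.001,0.06,-0.15],[0,0,0],0],[[-0.002,0.11,-0.15],[0,0,0],0],[[-0.003,0.16,-0.15],[0,0,0],0],[[-0.004,0.21,-0.15],[0,0,0],0],[[-0.005,0.26,-0.15],[0,0,0],0],[[-0.006,0.305,-0.15],[0,0,0],0],[[-0.0065,0.34,-0.15],[0,0,0],0],[[-0.0065,0.36,-0.145],[0,0,0],0],[[-0.0065,0.36,-0.12],[0,0,0],0],[[-0.0065,0.36,-0.085],[0,0,0],0],[[-0.0065,0.36,-0.055],[0,0,0],0],[[-0.0065,0.36,-0.03],[0,0,0],0],[[-0.0065,0.36,-0.014],[0,0,0],0],[[-0.0065,0.36,-0.0075],[0,0,0],0],[[-0.0065,0.36,-0.0055],[0,0,0],0]]'
python3 -m handwheel '[[[0,0,0],[0,0,0],0],[[0,0,0],[0,0,0],0],[[0,0,0],[0,0,0],0.55],[[0,0,0],[0,0,0],0.6],[[0,0,0],[0,0,0],0.63],[[0,0,0],[0,0,0],0.63],[[0,0,-0.04],[0,0,0],0.63],[[0,0,-0.09],[0,0,0],0.63],[[0,0,-0.14],[0,0,0],0.63],[[0,0,-0.2],[0,0,0],0.65],[[0,-0.05,-0.2],[0,0,0],1],[[0,-0.11,-0.2],[0,0,0],1],[[0,-0.17,-0.2],[0,0,0],1],[[0,-0.23,-0.2],[0,0,0],1],[[0,-0.29,-0.2],[0,0,0],1],[[0,-0.34,-0.2],[0,0,0],1],[[0,-0.35,-0.2],[0,0,0],1],[[0,-0.35,-0.2],[0,0,0],1]]'
python3 - <<'E'
from h import *
s=bot.read_state();print(s["position"],s["ee_rot"])
d=bot.read_camera("top");b=cv2.resize(d["img"][190:300,60:450],None,fx=2,fy=2)
c=bot.read_camera("wrist");np.save("w2.npy",c,allow_pickle=True);print([(x["rect"],x["p"]) for x in bot.spot_in(c,"crucible_mid")])
a=cv2.resize(c["img"],(512,384));a=np.pad(a,((0,0),(0,780-512),(0,0)));np.save("t2.npy",d,allow_pickle=True)
cv2.imwrite("pics/s5.png",np.vstack([b[:,:780],a])[:600])
E
```

```text
time: 20.32
position: [0.4689, 0.0584, 0.0769]
ee_rot: [3.141, 0.0, -3.061]
contact_force: [-3.7, 0.8, 13.9]
width: 0.0412
grasp_force: 42.5
time: 22.58
position: [0.4965, -0.2905, 0.2758]
ee_rot: [3.14, -0.001, -3.062]
contact_force: [-0.1, 0.3, 0.1]
width: 0.0853
grasp_force: 0.0
[ 0.49645258 -0.29050579  0.27578737] [ 3.14049127e+00 -6.09216048e-04 -3.06242739e+00]
[([234.6, 191.0, 267.8, 222.5], 0.83)]
```

View pics/s5.png

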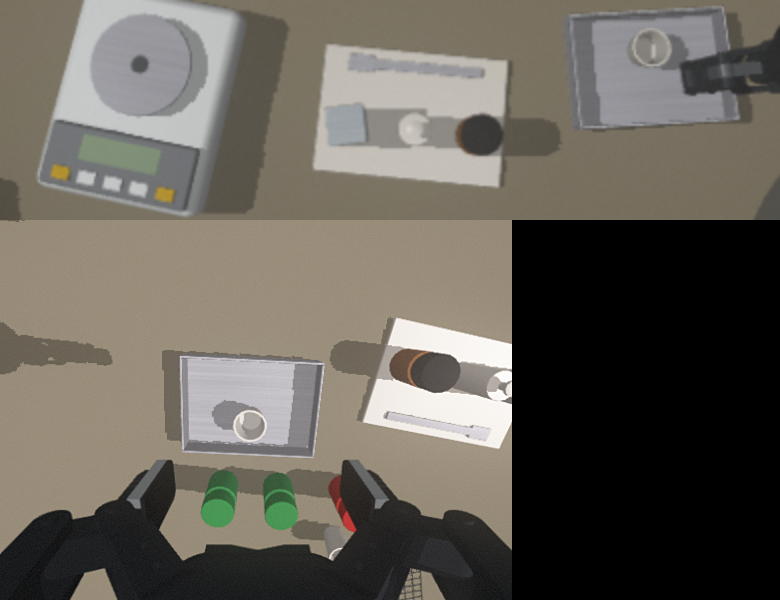

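All three stand on the tile: tin (345,124), bottle (414,128), jar (478,134). The spatula is untouched and the crucible is alone in the tray at (652,47).

Run:
```python
from h import *
np.set_printoptions(precision=4,suppress=True)
c=np.load("w2.npy",allow_pickle=True).item();d=np.load("t2.npy",allow_pickle=True).item()
print("cru w",onz(c,(250.8,206.3),.037),"top",onz(d,(386,213.2),.037))
g=d["img"][200:245,105:155].astype(int).sum(2);m=(g<200)
ys,xs=np.nonzero(m);print("disc px",m.sum(),xs.mean()+105,ys.mean()+200,"pan",onz(d,(xs.mean()+105,ys.mean()+200),.075))
print([ (x["rect"],x["p"]) for x in bot.spot_in(bot.read_camera("top"),"pan")][:2])
rows((.551,-.2965,.2),(.551,-.2965,.026),yaw=np.pi+.024)
```

```text
cru w [ 0.5518 -0.2938  0.037 ] top [ 0.5514 -0.2999  0.037 ]
disc px 0 nan nan pan [nan nan nan]
[([79.6, 181.6, 185.1, 302.7], 0.67)]
[-0.0533 -0.0117  0.0767] [0.     0.0003 0.0579]
[-0.0532 -0.0117  0.2507] [0.     0.0003 0.0579]<stdin>:6: RuntimeWarning: Mean of empty slice.
  ret = ret.dtype.type(ret / rcount)
```

```bash
python3 -m handwheel '[[[-0.03,-0.008,0.02],[0,0,0.058],1],[[-0.053,-0.012,0.06],[0,0,0.058],1],[[-0.053,-0.012,0.1],[0,0,0.058],1],[[-0.053,-0.012,0.145],[0,0,0.058],1],[[-0.053,-0.012,0.185],[0,0,0.058],1],[[-0.053,-0.012,0.215],[0,0,0.058],0.9],[[-0.053,-0.012,0.235],[0,0,0.058],0.85],[[-0.053,-0.012,0.247],[0,0,0.058],0.85],[[-0.053,-0.012,0.2515],[0,0,0.058],0.8],[[-0.053,-0.012,0.2515],[0,0,0.058],0.75],[[-0.053,-0.012,0.2515],[0,0,0.058],0.7],[[-0.053,-0.012,0.2515],[0,0,0.058],0.65],[[-0.053,-0.012,0.2515],[0,0,0.058],0.6],[[-0.053,-0.012,0.2515],[0,0,0.058],0.55],[[-0.053,-0.012,0.2515],[0,0,0.058],0.5],[[-0.053,-0.012,0.2515],[0,0,0.058],0.45],[[-0.053,-0.012,0.2515],[0,0,0.058],0.3],[[-0.053,-0.012,0.2515],[0,0,0.058],0],[[-0.053,-0.012,0.2515],[0,0,0.058],0],[[-0.053,-0.012,0.2515],[0,0,0.058],0]]' 25
python3 - <<'E'
from h import *
s=bot.read_state();print(s["position"],s["ee_rot"],s["width"],s["grasp_force"])
d=bot.read_camera("top");cv2.imwrite("pics/t6.png",cv2.resize(d["img"][185:265,90:200],None,fx=4,fy=4,interpolation=cv2.INTER_CUBIC))
c=bot.read_camera("wrist");a=cv2.resize(c["img"],(440,330))
b=cv2.imread("pics/t6.png");cv2.imwrite("pics/s6.png",np.hstack([b[:320],a[:320,80:420]]))
E
```

```text
time: 25.32
position: [0.5506, -0.2982, 0.0251]
ee_rot: [-3.142, 0.0, -3.119]
contact_force: [-1.5, 2.0, 3.9]
width: 0.0435
grasp_force: 25.4
[ 0.55058177 -0.29818395  0.0251423 ] [-3.14156108e+00  2.86025754e-04 -3.11938869e+00] 0.043498869762950435 25.40649692937393
```

View pics/s6.png

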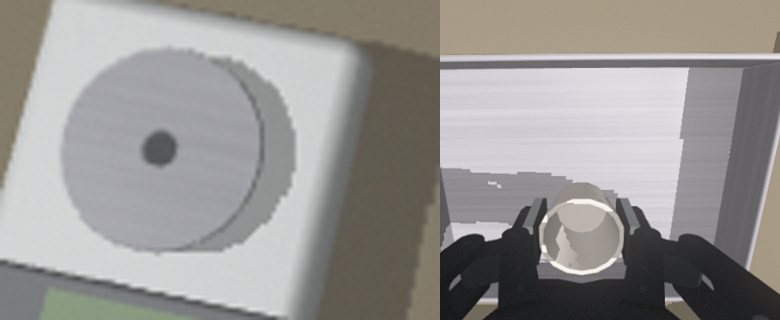

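Crucible gripped between the pads at (582,235); the pan's mark is at top-picture pixel (129.5,221.6). I'll lift it and carry it past the pan for a close measurement.

```bash
python3 -m handwheel '[[[0,0,-0.01],[0,0,0],0],[[0,0,-0.03],[0,0,0],0],[[0,0,-0.065],[0,0,0],0],[[0,0,-0.11],[0,0,0],0],[[0,0,-0.16],[0,0,0],0],[[-0.004,0.03,-0.2],[0,0,0],0],[[-0.009,0.08,-0.225],[0,0,0],0],[[-0.015,0.135,-0.225],[0,0,0],0],[[-0.021,0.19,-0.225],[0,0,0],0],[[-0.027,0.245,-0.225],[0,0,0],0],[[-0.032,0.3,-0.225],[0,0,0],0],[[-0.038,0.355,-0.225],[0,0,0],0],[[-0.044,0.41,-0.225],[0,0,0],0],[[-0.05,0.465,-0.225],[0,0,0],0],[[-0.056,0.52,-0.225],[0,0,0],0],[[-0.06,0.56,-0.225],[0,0,0],0],[[-0.0625,0.583,-0.225],[0,0,0],0],[[-0.0625,0.583,-0.225],[0,0,0],0],[[-0.0625,0.583,-0.225],[0,0,0],0]]'
python3 - <<'E'
from h import *
np.set_printoptions(precision=4,suppress=True)
s=bot.read_state();print(s["position"],s["ee_rot"],s["width"],s["grasp_force"])
d=bot.read_camera("top");print("top pan",onz(d,(129.5,221.6),.075))
c=bot.read_camera("wrist");np.save("w3.npy",c,allow_pickle=True)
cv2.imwrite("pics/w3.png",cv2.resize(c["img"],None,fx=1.5,fy=1.5,interpolation=cv2.INTER_CUBIC))
E
```

```text
time: 27.8
position: [0.6, 0.2852, 0.2498]
ee_rot: [-3.141, -0.0, -3.12]
contact_force: [-0.8, -0.4, -0.7]
width: 0.0434
grasp_force: 25.7
[0.6    0.2852 0.2498] [-3.1411 -0.0002 -3.1198] 0.04336131242392919 25.65725824654919
top pan [0.5407 0.2871 0.075 ]
```

View pics/w3.png

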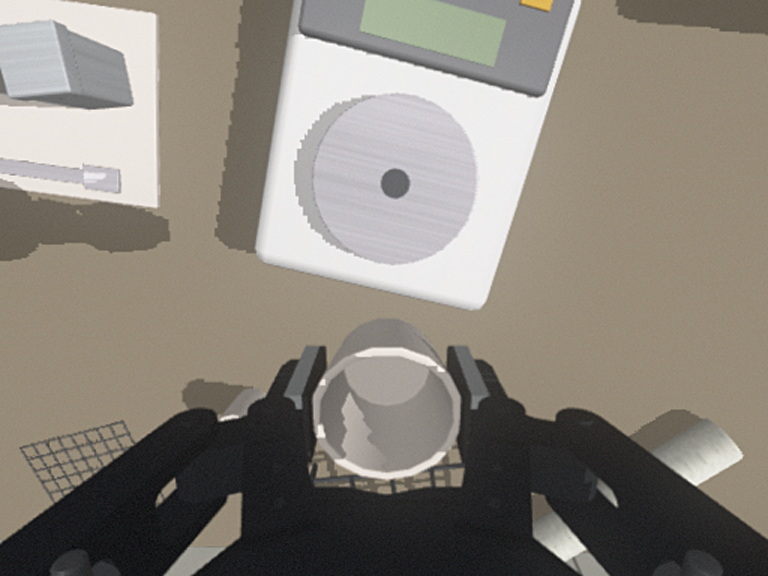

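The pan's mark is at (395,183) and the held crucible's rim centre at (387,413), upright.

Run:
```python
from h import *
c=np.load("w3.npy",allow_pickle=True).item()
p=onz(c,(395.5/1.5-.5,183.5/1.5-.5),.075);r=onz(c,(387.5/1.5-.5,413.5/1.5-.5),.264)
print("pan",p,"cru",r)
s=bot.read_state()
rows((.540,.2865,.13),(.540,.2865,s["position"][2]),yaw=s["ee_rot"][2])
```

```text
pan [0.54046943 0.28941808 0.075     ] cru [0.59890387 0.28509425 0.264     ]
[0.0602 0.003  0.12  ] [-0.0002  0.0001 -0.    ]
[ 0.0602  0.0029 -0.    ] [-0.0002  0.0001 -0.    ]
```

```bash
python3 -m handwheel '[[[0.025,0.002,0],[0,0,0],0],[[0.05,0.004,0.015],[0,0,0],0],[[0.059,0.004,0.045],[0,0,0],0],[[0.059,0.004,0.08],[0,0,0],0],[[0.059,0.004,0.11],[0,0,0],0],[[0.059,0.004,0.13],[0,0,0],0],[[0.059,0.004,0.143],[0,0,0],0],[[0.059,0.004,0.149],[0,0,0],0],[[0.059,0.004,0.152],[0,0,0],0],[[0.059,0.004,0.152],[0,0,0],0],[[0.059,0.004,0.152],[0,0,0],0],[[0.059,0.004,0.152],[0,0,0],0.58],[[0.059,0.004,0.152],[0,0,0],0.65],[[0.059,0.004,0.152],[0,0,0],0.75],[[0.059,0.004,0.152],[0,0,0],0.8],[[0.059,0.004,0.152],[0,0,0],0.8],[[0.059,0.004,0.13],[0,0,0],0.8],[[0.059,0.004,0.09],[0,0,0],0.8],[[0.059,0.004,0.03],[0,0,0],0.8],[[0.03,0.004,-0.02],[0,0,0],0.8]]'
python3 -m handwheel '[[[-0.03,0,0],[0,0,0],0.8],[[-0.03,0,0],[0,0,0],0.8],[[-0.03,0,0],[0,0,0],0.8]]'
python3 - <<'E'
from h import *
s=bot.read_state();print(s["position"],s["ee_rot"])
c=bot.read_camera("wrist");np.save("w4.npy",c,allow_pickle=True);print([(x["rect"],x["p"]) for x in bot.spot_in(c,"crucible_mid")][:2])
cv2.imwrite("pics/w4.png",cv2.resize(c["img"][:260,60:440],None,fx=2,fy=2,interpolation=cv2.INTER_CUBIC))
E
```

```text
time: 30.4
position: [0.5692, 0.2898, 0.2727]
ee_rot: [3.141, 0.001, -3.118]
contact_force: [1.8, 0.1, -0.2]
width: 0.0684
grasp_force: 0.0
time: 30.78
position: [0.5992, 0.29, 0.2688]
ee_rot: [-3.141, -0.002, -3.119]
contact_force: [-1.1, 0.7, 0.2]
width: 0.0685
grasp_force: 0.0
[0.5991576  0.28995093 0.26881334] [-3.14112592e+00 -2.21704907e-03 -3.11937747e+00]
[([234.1, 102.3, 283.9, 148.1], 0.59)]
```

View pics/w4.png

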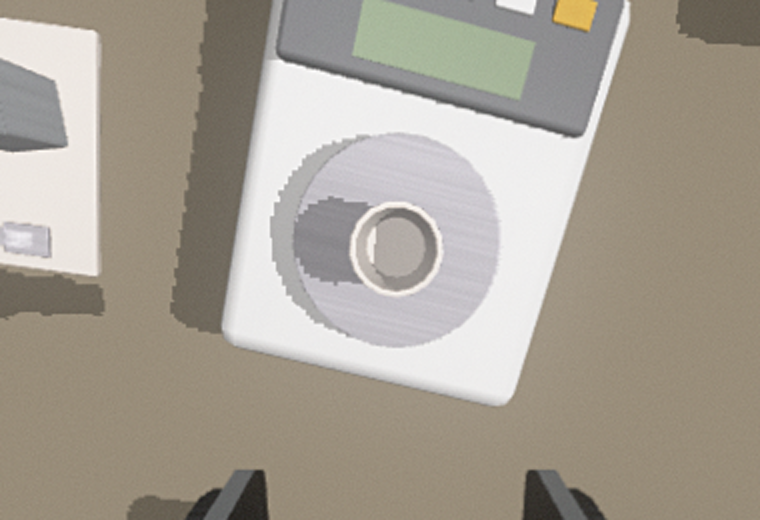

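Run:
```python
from h import *
c=np.load("w4.npy",allow_pickle=True).item()
f=lambda u,v,z:onz(c,(60+(u+.5)/2-.5,(v+.5)/2-.5),z)
print("pan",f(397,240,.075),"rim",f(396,248,.111),"foot in",f(400,247,.078))
rows((.4689,.0584,.20),(.4689,.0584,.0769),yaw=-3.061)
```

```text
pan [0.53776754 0.2893291  0.075     ] rim [0.54038153 0.2888248  0.111     ] foot in [0.5413205  0.29103757 0.078     ]
[ 0.1353 -0.2287  0.0696] [-0.0002 -0.0014 -0.0579]
[ 0.1351 -0.2287  0.1927] [-0.0002 -0.0014 -0.0579]
```

```bash
python3 -m handwheel '[[[0.025,-0.045,0],[0,0,-0.058],0.65],[[0.05,-0.09,0],[0,0,-0.058],0.65],[[0.08,-0.14,0.01],[0,0,-0.058],0.65],[[0.11,-0.19,0.03],[0,0,-0.058],0.65],[[0.135,-0.2285,0.05],[0,0,-0.058],0.65],[[0.135,-0.2285,0.08],[0,0,-0.058],0.65],[[0.135,-0.2285,0.12],[0,0,-0.058],0.65],[[0.135,-0.2285,0.15],[0,0,-0.058],0.65],[[0.135,-0.2285,0.175],[0,0,-0.058],0.65],[[0.135,-0.2285,0.188],[0,0,-0.058],0.65],[[0.135,-0.2285,0.192],[0,0,-0.058],0.65],[[0.135,-0.2285,0.192],[0,0,-0.058],0.65],[[0.135,-0.2285,0.192],[0,0,-0.058],0.65]]'
python3 - <<'E'
from h import *
rows((.4689,.0584,.0769),yaw=-3.061)
c=bot.read_camera("wrist");cv2.imwrite("pics/w5.png",c["img"])
E
```

```text
time: 32.5
position: [0.4706, 0.0586, 0.0786]
ee_rot: [-3.141, 0.002, -3.061]
contact_force: [0.5, 0.3, -0.1]
width: 0.0557
grasp_force: 0.0
[ 0.0017 -0.0001  0.0017] [-0.0001  0.0017 -0.0003]
```

View pics/w5.png

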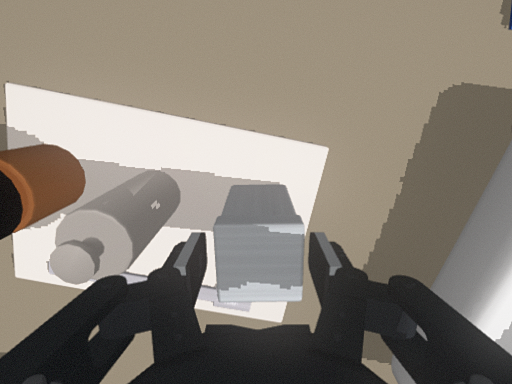

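The tin is centred between the pads at (258,240). I'll make a small correction, then grip and carry it back.

```bash
python3 -m handwheel '[[[0.0017,0,0.0017],[0,0.0017,0],0.65],[[0.0017,0,0.0017],[0,0.0017,0],0.55],[[0.0017,0,0.0017],[0,0.0017,0],0.45],[[0.0017,0,0.0017],[0,0.0017,0],0],[[0.0017,0,0.0017],[0,0.0017,0],0],[[0.0017,0,0.0017],[0,0.0017,0],0],[[0.0017,0,-0.015],[0,0.0017,0],0],[[0.0017,0,-0.045],[0,0.0017,0],0],[[0.0017,0,-0.085],[0,0.0017,0],0],[[0.0017,0,-0.12],[0,0.0017,0],0],[[0.0018,-0.02,-0.145],[0,0.0017,0],0],[[0.0027,-0.06,-0.15],[0,0.0017,0],0],[[0.004,-0.11,-0.15],[0,0.0017,0],0],[[0.0045,-0.16,-0.15],[0,0.0017,0],0],[[0.0055,-0.21,-0.15],[0,0.0017,0],0],[[0.0065,-0.26,-0.15],[0,0.0017,0],0],[[0.0075,-0.305,-0.15],[0,0.0017,0],0],[[0.008,-0.34,-0.15],[0,0.0017,0],0],[[0.0081,-0.3603,-0.15],[0,0.0017,0],0],[[0.0081,-0.3603,-0.15],[0,0.0017,0],0]]' 40
python3 - <<'E'
from h import *
bot.read_camera("top");rows((.4915,-.3013,.0724),yaw=-3.061)
E
```

```text
time: 35.05
position: [0.4906, -0.3019, 0.227]
ee_rot: [3.141, -0.002, -3.063]
contact_force: [-0.0, -1.5, -1.4]
width: 0.0413
grasp_force: 41.0
[-0.0011 -0.0008  0.1548] [ 0.0014 -0.0024 -0.0008]
```

```bash
python3 -m handwheel '[[[0,0,0.02],[0,0,0],0],[[0,0,0.06],[0,0,0],0],[[0,0,0.1],[0,0,0],0],[[0,0,0.125],[0,0,0],0],[[0,0,0.14],[0,0,0],0],[[0,0,0.145],[0,0,0],0],[[0,0,0.145],[0,0,0],0],[[0,0,0.145],[0,0,0],0]]'
python3 - <<'E'
from h import *
rows((.4915,-.3013,.0724),yaw=-3.061)
E
```

```text
time: 36.1
position: [0.4911, -0.3015, 0.0838]
ee_rot: [-3.14, -0.0, -3.061]
contact_force: [0.1, -0.7, -1.1]
width: 0.0412
grasp_force: 41.0
[-0.0004  0.0002  0.0114] [-0.0013 -0.0002 -0.0003]
```

```bash
python3 -m handwheel '[[[0,0,0.006],[0,0,0],0],[[0,0,0.01],[0,0,0],0],[[0,0,0.0115],[0,0,0],0],[[0,0,0.0115],[0,0,0],0],[[0,0,0.0115],[0,0,0],0],[[0,0,0.0115],[0,0,0],0.55],[[0,0,0.0115],[0,0,0],0.6],[[0,0,0.0115],[0,0,0],0.65],[[0,0,0.0115],[0,0,0],0.65],[[0,0,-0.03],[0,0,0],0.65],[[0,0,-0.08],[0,0,0],0.65],[[0,0,-0.135],[0,0,0],0.62],[[0,0,-0.135],[0,0,0],0.62],[[0,0,-0.135],[0,0,0],0.62]]'
python3 - <<'E'
from h import *
rows((.4603,-.0145,.21),(.4603,-.0145,.0713),yaw=-3.123)
E
```

```text
time: 37.85
position: [0.4905, -0.3009, 0.2172]
ee_rot: [3.141, -0.002, -3.061]
contact_force: [-0.7, 0.2, -0.3]
width: 0.0531
grasp_force: 0.0
[0.0071 0.2879 0.0074] [ 0.0006 -0.0023  0.0616]
[0.0068 0.2878 0.1461] [ 0.0006 -0.0023  0.0616]
```

```bash
python3 -m handwheel '[[[0.001,0.04,0.005],[0,0,0.0616],0.62],[[0.002,0.09,0.007],[0,0,0.0616],0.62],[[0.0035,0.145,0.007],[0,0,0.0616],0.62],[[0.005,0.2,0.007],[0,0,0.0616],0.62],[[0.0065,0.255,0.007],[0,0,0.0616],0.62],[[0.007,0.288,0.007],[0,0,0.0616],0.62],[[0.007,0.288,0.02],[0,0,0.0616],0.62],[[0.007,0.288,0.05],[0,0,0.0616],0.62],[[0.007,0.288,0.09],[0,0,0.0616],0.62],[[0.007,0.288,0.12],[0,0,0.0616],0.62],[[0.007,0.288,0.138],[0,0,0.0616],0.62],[[0.007,0.288,0.145],[0,0,0.0616],0.62],[[0.007,0.288,0.145],[0,0,0.0616],0.62],[[0.007,0.288,0.145],[0,0,0.0616],0.62]]'
python3 - <<'E'
from h import *
rows((.4603,-.0145,.0713),yaw=-3.123)
rows((.5519,-.3512,.0661),yaw=-3.123)
E
```

```text
time: 39.6
position: [0.4609, -0.015, 0.0732]
ee_rot: [-3.141, -0.001, -3.123]
contact_force: [-0.3, 0.4, 0.3]
width: 0.0531
grasp_force: 0.0
[0.0006 0.0005 0.0019] [-0.0002 -0.0008 -0.0002]
[-0.0848 -0.3378  0.0071] [-0.0002 -0.0008 -0.0002]
```

```bash
python3 -m handwheel '[[[0.0006,0.0005,0.0019],[0,0,0],0.55],[[0.0006,0.0005,0.0019],[0,0,0],0.4],[[0.0006,0.0005,0.0019],[0,0,0],0],[[0.0006,0.0005,0.0019],[0,0,0],0],[[0.0006,0.0005,0.0019],[0,0,0],0],[[0.0006,0.0005,0.0019],[0,0,0],0],[[0.0006,0.0005,-0.015],[0,0,0],0],[[0.0006,0.0005,-0.045],[0,0,0],0],[[0.0006,0.0005,-0.085],[0,0,0],0],[[0.0006,0.0005,-0.12],[0,0,0],0],[[-0.005,-0.02,-0.145],[0,0,0],0],[[-0.015,-0.06,-0.15],[0,0,0],0],[[-0.028,-0.11,-0.15],[0,0,0],0],[[-0.04,-0.16,-0.15],[0,0,0],0],[[-0.053,-0.21,-0.15],[0,0,0],0],[[-0.065,-0.26,-0.15],[0,0,0],0],[[-0.077,-0.305,-0.15],[0,0,0],0],[[-0.083,-0.33,-0.15],[0,0,0],0],[[-0.0848,-0.3378,-0.145],[0,0,0],0],[[-0.0848,-0.3378,-0.14],[0,0,0],0]]' 40
python3 -m handwheel '[[[0,0,0.02],[0,0,0],0],[[0,0,0.06],[0,0,0],0],[[0,0,0.1],[0,0,0],0],[[0,0,0.122],[0,0,0],0],[[0,0,0.133],[0,0,0],0],[[0,0,0.137],[0,0,0],0],[[0,0,0.137],[0,0,0],0],[[0,0,0.137],[0,0,0],0]]'
python3 - <<'E'
from h import *
rows((.5519,-.3512,.0661),yaw=-3.123)
E
```

```text
time: 42.1
position: [0.5515, -0.3504, 0.2116]
ee_rot: [3.14, -0.003, -3.123]
contact_force: [-0.4, 0.0, -0.9]
width: 0.0352
grasp_force: 40.1
time: 43.1
position: [0.5521, -0.3511, 0.0768]
ee_rot: [-3.14, -0.0, -3.123]
contact_force: [-0.6, 0.9, -0.3]
width: 0.0348
grasp_force: 40.1
[ 0.0002 -0.0001  0.0107] [-0.0012 -0.0002  0.0001]
```

```bash
python3 -m handwheel '[[[0,0,0.006],[0,0,0],0],[[0,0,0.0095],[0,0,0],0],[[0,0,0.0108],[0,0,0],0],[[0,0,0.0108],[0,0,0],0],[[0,0,0.0108],[0,0,0],0],[[0,0,0.0108],[0,0,0],0.5],[[0,0,0.0108],[0,0,0],0.58],[[0,0,0.0108],[0,0,0],0.65],[[0,0,0.0108],[0,0,0],0.65],[[0,0,-0.03],[0,0,0],0.65],[[0,0,-0.08],[0,0,0],0.65],[[0,0,-0.135],[0,0,0],0.65],[[0,0,-0.135],[0,0,0],0.65],[[0,0,-0.135],[0,0,0],0.65]]'
python3 - <<'E'
from h import *
rows((.4524,-.0892,.21),(.4524,-.0892,.0764),yaw=-3.123)
E
```

```text
time: 44.85
position: [0.5516, -0.3506, 0.2102]
ee_rot: [3.141, -0.002, -3.123]
contact_force: [-1.4, -0.4, -0.9]
width: 0.0556
grasp_force: 0.0
[0.0943 0.2632 0.0005] [ 0.0004 -0.0022 -0.    ]
[0.094  0.2632 0.1341] [ 0.0004 -0.0022 -0.    ]
```

```bash
python3 -m handwheel '[[[0.01,0.03,0],[0,0,0],0.65],[[0.03,0.08,0],[0,0,0],0.65],[[0.05,0.135,0],[0,0,0],0.65],[[0.068,0.19,0],[0,0,0],0.65],[[0.087,0.24,0],[0,0,0],0.65],[[0.0943,0.2632,0.01],[0,0,0],0.65],[[0.0943,0.2632,0.04],[0,0,0],0.65],[[0.0943,0.2632,0.08],[0,0,0],0.65],[[0.0943,0.2632,0.11],[0,0,0],0.65],[[0.0943,0.2632,0.127],[0,0,0],0.65],[[0.0943,0.2632,0.133],[0,0,0],0.65],[[0.0943,0.2632,0.133],[0,0,0],0.65],[[0.0943,0.2632,0.133],[0,0,0],0.65]]'
python3 - <<'E'
from h import *
rows((.4524,-.0892,.0764),yaw=-3.123)
rows((.5472,-.2394,.0713),yaw=-3.123)
E
```

```text
time: 46.48
position: [0.4527, -0.0896, 0.0783]
ee_rot: [-3.141, -0.001, -3.123]
contact_force: [-0.1, -0.1, -0.2]
width: 0.0555
grasp_force: 0.0
[0.0003 0.0004 0.0019] [-0.0003 -0.0009  0.    ]
[-0.0917 -0.1516  0.0069] [-0.0003 -0.0009  0.    ]
```

```bash
python3 -m handwheel '[[[0.0003,0.0004,0.0019],[0,0,0],0.55],[[0.0003,0.0004,0.0019],[0,0,0],0.45],[[0.0003,0.0004,0.0019],[0,0,0],0],[[0.0003,0.0004,0.0019],[0,0,0],0],[[0.0003,0.0004,0.0019],[0,0,0],0],[[0.0003,0.0004,0.0019],[0,0,0],0],[[0.0003,0.0004,-0.015],[0,0,0],0],[[0.0003,0.0004,-0.045],[0,0,0],0],[[0.0003,0.0004,-0.085],[0,0,0],0],[[0.0003,0.0004,-0.12],[0,0,0],0],[[-0.01,-0.015,-0.14],[0,0,0],0],[[-0.03,-0.05,-0.145],[0,0,0],0],[[-0.052,-0.085,-0.145],[0,0,0],0],[[-0.072,-0.12,-0.145],[0,0,0],0],[[-0.087,-0.145,-0.145],[0,0,0],0],[[-0.0917,-0.1516,-0.14],[0,0,0],0],[[-0.0917,-0.1516,-0.135],[0,0,0],0]]' 40
python3 -m handwheel '[[[0,0,0.02],[0,0,0],0],[[0,0,0.06],[0,0,0],0],[[0,0,0.1],[0,0,0],0],[[0,0,0.12],[0,0,0],0],[[0,0,0.129],[0,0,0],0],[[0,0,0.132],[0,0,0],0],[[0,0,0.132],[0,0,0],0],[[0,0,0.132],[0,0,0],0]]'
python3 - <<'E'
from h import *
rows((.5472,-.2394,.0713),yaw=-3.123)
E
```

```text
time: 48.6
position: [0.5466, -0.239, 0.2115]
ee_rot: [3.141, -0.003, -3.123]
contact_force: [-0.0, 0.7, -2.0]
width: 0.0439
grasp_force: 41.3
time: 49.6
position: [0.5474, -0.2395, 0.0816]
ee_rot: [-3.141, -0.0, -3.123]
contact_force: [0.5, -0.3, -1.3]
width: 0.0438
grasp_force: 41.3
[0.0002 0.0001 0.0103] [-0.0009 -0.0002  0.0001]
```

```bash
python3 -m handwheel '[[[0,0,0.006],[0,0,0],0],[[0,0,0.009],[0,0,0],0],[[0,0,0.0104],[0,0,0],0],[[0,0,0.0104],[0,0,0],0],[[0,0,0.0104],[0,0,0],0],[[0,0,0.0104],[0,0,0],0.58],[[0,0,0.0104],[0,0,0],0.65],[[0,0,0.0104],[0,0,0],0.72],[[0,0,0.0104],[0,0,0],0.72],[[0,0,-0.03],[0,0,0],0.72],[[0,0,-0.08],[0,0,0],0.72],[[0,0,-0.135],[0,0,0],0.8],[[0.0275,-0.05,-0.199],[0,0,0],1],[[0.0275,-0.05,-0.199],[0,0,0],1],[[0.0275,-0.05,-0.199],[0,0,0],1],[[0.0275,-0.05,-0.199],[0,0,0],1],[[0.0275,-0.05,-0.199],[0,0,0],1]]'
python3 - <<'E'
from h import *
a=bot.read_camera("wrist")["img"][112:292,170:330];o=np.load("w1.npy",allow_pickle=True).item()["img"][112:292,170:330]
b=bot.read_camera("top")["img"][115:305,70:430]
s=bot.read_camera("side")["img"][140:335,110:390]
z=np.hstack([cv2.resize(o,(267,300)),cv2.resize(a,(267,300))]);z=np.pad(z,((0,0),(0,800-534),(0,0)))
y=np.hstack([cv2.resize(b,(450,260)),cv2.resize(s,(350,260))])
cv2.imwrite("pics/end.png",np.vstack([z,y]))
E
```

```text
time: 51.72
position: [0.5207, -0.2888, 0.2782]
ee_rot: [3.14, -0.004, -3.122]
contact_force: [0.2, -0.2, 0.4]
width: 0.0853
grasp_force: 0.0
```

View pics/end.png

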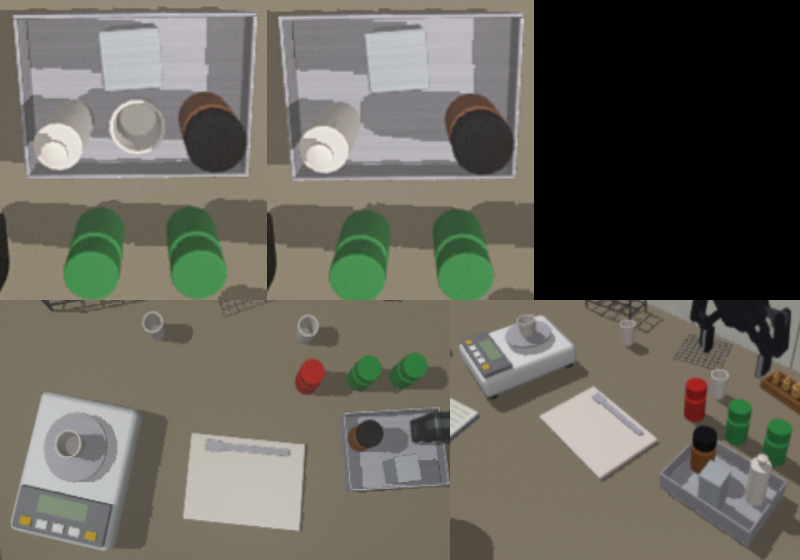

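The before and after views match: tin, bottle and jar are back in their places and upright. The crucible is on the pan at (68,445), and the spatula, spares and look-alikes are untouched. Handing in.

```bash
python3 -c "
from rig import bot
print(bot.finish_job())"
```

```text
the job is handed in; nothing more can be done
None
```

The job is handed in at about 52 s: the crucible stands upright on the balance pan, within about 3 mm of its centre by camera. Jar, tin and bottle are back where they stood in the tray, and the spatula, spare crucibles and look-alikes are untouched.

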